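# Bed and clamp a microplate in its nest

### The arm

A 7-joint arm with a two-finger parallel gripper is mounted at the origin on the work surface. World frame = base frame: x ahead of the robot, y to its left, z up, the work surface at z = 0. Lengths are in m, angles in rad, forces in N, time in s.
With the tool pointing down it reaches from about 0.4 to 0.85 m from the base axis. Payload 10.4 kg.
Tool frame: the origin (TCP) lies midway between the tips of the shut fingers; the grasp point (between the pads) lies 19 mm behind it (manip.hold_point_z is the distance from the TCP to the grasp point, in m); z points along the fingers, y is the line along which they close (so a half turn about z gives the same grasp; the last joint's range is limited). The gripper opens to 85 mm and grips with 20 to 120 N. Pads are 22 mm wide; open, the fingers measure 114 mm over their backs; the gripper's body (76 mm by 85 mm) begins 54 mm behind the grasp point. The pads swing forward as they close: fully open they stand 13 mm farther back than shut.
Start: joints at [1.135, 0.332, -0.065, 1.46, 0.022, 1.35, -0.088], TCP at [0.251, -0.573, 0.231] pointing down, gripper open.
Joint ranges: [-2.6, 2.6], [-0.5, 2.12], [-1.47, 1.34], [0.16, 2.42], [-1.27, 4.41], [0.06, 2.06], [-2.6, 2.6]. Speed limits (rad/s): [2.22, 2.22, 2.79, 2.79, 3.14, 3.14, 3.14].

### API

Orientations are given as a unit quaternion [x, y, z, w].
In Python, from workcell import manip, eyes, job gives the robot as it stands.
- The arm moves only by the shell command python3 -m crank 'ROWS' [FORCE]. ROWS is JSON, a list that holds one entry, the list of rows, each a list of 7 numbers: the finger opening in cm, from 0 to 8.54, then the shift along the world's x, y, z in cm, then the turn, a rotation vector about the world's x, y, z in degrees. In form: [[[hand, x, y, z, ax, ay, az], ...]]. A call has 1 to 20 rows; each row shifts and turns the commanded pose from where the row before left it; what a row does not reach is not made up. A row lasts 1/8 s, in which the tool goes at most 62.5 mm and 10.7 degrees, less where a joint would pass 70% of its speed; a pose out of reach is approached as far as the arm can. A call with a gripper value outside its range is refused whole. The fingers move at their own pace and stop on an object; FORCE is the grip in N (left out, the last holds). Time passes only in rows, so rows that do not move let the fingers close. It gives the time, the measured TCP pose, the force, the opening and the grip force at its end, in the units of the state.
- manip.get_obs(): the state, without advancing time (a new reading comes with each control period).
- eyes.camera(name): name is "side" or "top" or "wrist"; returns (picture, depth): 400x640x3 uint8, red, green, blue; 400x640 float32, m along the optical axis (not along the pixel's ray), 0 where there is no reading.
- eyes.camera_params(name): a dict with "fx", "fy", "cx", "cy" (pixels), "world_from_camera" (4x4, takes a point from camera to world coordinates); the wrist camera has in their place "hand_eye" (4x4, takes a point from camera to tool coordinates, whose origin is the TCP and whose axes are the flange's). Camera axes: x right, y down, z forward; pixel columns grow to the right and rows downward; lengths in m; the calibration is good to about 2 mm. A picture is of the moment at which its call begins: read the wrist's pose just before it. camera_params takes no time and is no camera call.
- job.hand_in(): hands the job in; it is judged then, once.
The state is a dict: "clock": time; "joint_pos": joint angles; "joint_velocities": joint speeds; "tau": joint torques, N m; "position": TCP position; "ee_rot": TCP orientation; "ft_force": force on the tool from outside, world axes, zero at the start; "torque": the same for the moment, N m; "grip_width": opening from 0.0 (shut) to 1.0 (fully open); "grasp_force": force on a finger pad.
Only numpy, scipy, OpenCV 4.12 (cv2) and the standard library are available. Lean on these libraries where they do the work, as an engineer would, in place of code of your own. Each camera call takes 0.05 s, during which the arm holds its last target. There are 200 camera calls.

### The job

Bed the white microplate in its nest: first press the red spring pedal all the way down to its stop, so that its fingers push the plate home against the blue block, and let the pedal come back up. Then turn the yellow wing screw clockwise until it seats, back it off a quarter turn so that the plate is not bowed, and finish while still gripping the wing there, holding it still. Leave the other things on the bench alone.

Things in the scene. Friction and masses are not known exactly. Their poses are not given: they have to be found in the camera images.
- nest: Fixed aluminium base 140 x 300 x 12 mm. Origin on the bench under the plate's home centre, z up, y from the pedal to the blue block; base spans x -70 to 70, y -185 to 115 mm. The plate lies on it between rails 20 mm high. The block's stop face is at y = 64 mm; its clamp arm (40 mm wide, y 44 to 100, top at z = 54 mm) carries the wing screw at x = 0, y = 58 mm.
- plate_center (a point): Centre of the white 96-well microplate, 85.5 x 127.8 x 14.4 mm, about 80 g, loose in the nest, long side along the nest's y. Home: its end touches the blue block, its centre at y = 0 of the nest. It starts 5 to 9 mm short of that, towards the pedal; the pedal's full stroke pushes it home, where friction keeps it.
- pedal (a joint): Angle of the spring pedal: 0 at rest (up), 0.35 rad at its lower hard stop. A spring returns it. Pushing down on the red pad takes about 4 N at first and 9 N at the stop.
- pedal_pad (a point): Centre of the top of the red pad (54 mm along the nest's x, 45 mm along y), where to press. It moves with the pedal: 70 mm above the bench at rest, about 45 mm at the stop. The tread is 60 mm wide, 95 mm long and turns about a level axis along the nest's x at y = -76, z = 52 mm, 72 mm from this point.
- screw (a joint): Angle of the wing screw in rad: 0 seated (a hard stop), growing anticlockwise seen from above. It starts 1.2 to 2.6 rad from seated and stays where it is left (friction about 0.06 N m). A quarter turn back from seated is 1.57. The wing does not rise or sink as it turns; only the foot under it does.
- screw_wing (a point): On the screw's vertical axis at the height to grip, 86 mm above the bench. The yellow wing is an upright flat 44 mm long (this frame's x), 12 mm thick (y) and 37 mm high, top at 101 mm; under it a collar 26 mm across, top at 64 mm. The frame turns with the screw; its axes are parallel to the nest's when seated. A black stripe marks the +x half of the wing's top.
- spare_plate: Bystander: black microplate lying on the bench, 85.5 x 127.8 x 14.4 mm, long side along its y; origin under its centre.
- towel_roll: Bystander: standing roll of white paper, 104 mm across, 220 mm high; origin under its centre.
- bottle: Bystander: amber bottle, 60 mm across, 130 mm high; origin under its centre.
- tip_box: Bystander: blue box with white lid, 85 x 120 x 66 mm; origin under its centre.
Things that resemble listed ones, but are neither listed nor needed, are in the scene too. Of the things like the part that bears plate_center, leave any that is brown or green; of the rest the smaller one is meant.

How it is judged:
On the way, in this order (a step that is already met when the one before it is completed fails the run):
1. the pedal is pressed down to its stop and the plate is home against the block (value of joint pedal above 0.32 rad and y of plate_center in the frame of nest above -0.003 m and z of plate_center in the frame of nest below 0.0225 m and angle between plate_center's own z axis and vertical below 0.06 rad), for 0.1 s.
2. the pedal is back up and the screw is turned in until it seats (value of joint each of pedal, screw below 0.06 rad), for 0.1 s.
At the end, for the whole second after the job is handed in: The screw stands a quarter turn back from seated (within 0.25 rad), still, with the fingers gripping its wing (over 2 N); the pedal is up (below 0.06 rad), and the plate lies flat and home (within 3 mm of the block) (value of joint screw between 1.32 and 1.82 rad and velocity of joint screw between -0.1 and 0.1 rad/s and contact force between the fingers and screw above 2 N and distance between the grasp point and screw_wing below 0.035 m and value of joint pedal below 0.06 rad and y of plate_center in the frame of nest above -0.003 m and z of plate_center in the frame of nest below 0.0225 m and angle between plate_center's own z axis and vertical below 0.06 rad); the arm keeps its last pose, push and grip.
It fails at once if the spare black plate is shoved or knocked over (distance of spare_plate from where it was at the start of the episode above 0.03 m or angle between spare_plate's own z axis and vertical above 0.35 rad).
It fails at once if the paper roll is shoved or knocked over (distance of towel_roll from where it was at the start of the episode above 0.03 m or angle between towel_roll's own z axis and vertical above 0.35 rad).
It fails at once if the amber bottle is shoved or knocked over (distance of bottle from where it was at the start of the episode above 0.03 m or angle between bottle's own z axis and vertical above 0.35 rad).
It fails at once if the tip box is shoved or knocked over (distance of tip_box from where it was at the start of the episode above 0.03 m or angle between tip_box's own z axis and vertical above 0.35 rad).
It also fails if it takes over 58 s, if anything falls off the work surface, if the arm or the gripper's body presses on something with over 40 N, if the wrist force passes 120 N, or if a joint passes its speed limit or range.

## Working session

There is one attempt and no reset: what is moved stays moved. The work goes in short steps, Python scripts to look and compute and a shell command to move; the robot and the scene stay as the last step left them, time stands still between calls to the robot, and variables do not carry over. Pictures are saved under pics/ and viewed, at most 10 in all, crops included, and the job is handed in when it is done.

```bash
mkdir -p pics; ls
python3 - <<'E'
from workcell import manip, eyes, job
import cv2,numpy as np
o=manip.get_obs();print({k:np.round(v,3) for k,v in o.items()})
for n in("top","side"):
    p,d=eyes.camera(n);cv2.imwrite(f"pics/{n}0.png",p[:,:,::-1]);np.savez(f"{n}0.npz",p=p,d=d)
    print(n,{k:np.round(v,3) for k,v in eyes.camera_params(n).items()})
E
```

```text
pics
{'clock': np.float64(0.0), 'joint_pos': array([ 1.135,  0.333, -0.065,  1.461,  0.022,  1.35 , -0.089]), 'joint_velocities': array([ 0.   , -0.   , -0.002, -0.002,  0.001,  0.   ,  0.   ]), 'tau': array([-0.0000e+00, -6.2542e+01,  4.9000e-02, -3.9161e+01,  1.6000e-02,
        1.0000e-02, -0.0000e+00]), 'position': array([ 0.251, -0.572,  0.231]), 'ee_rot': array([ 0.979,  0.205, -0.   , -0.001]), 'ft_force': array([1.135, 0.357, 0.885]), 'torque': array([-0.016,  0.022,  0.038]), 'grasp_force': np.float64(0.0), 'grip_width': np.float64(1.001)}
top {'fx': np.float64(492.218), 'fy': np.float64(492.218), 'cx': np.float64(314.682), 'cy': np.float64(201.501), 'world_from_camera': array([[ 0.007, -0.99 ,  0.142,  0.358],
       [-1.   , -0.006,  0.011, -0.008],
       [-0.01 , -0.142, -0.99 ,  1.609],
       [ 0.   ,  0.   ,  0.   ,  1.   ]])}
side {'fx': np.float64(493.639), 'fy': np.float64(493.639), 'cx': np.float64(314.617), 'cy': np.float64(201.794), 'world_from_camera': array([[-0.723, -0.356,  0.592, -0.424],
       [-0.691,  0.4  , -0.602,  1.028],
       [-0.023, -0.844, -0.536,  0.979],
       [ 0.   ,  0.   ,  0.   ,  1.   ]])}
```

View pics/top0.png

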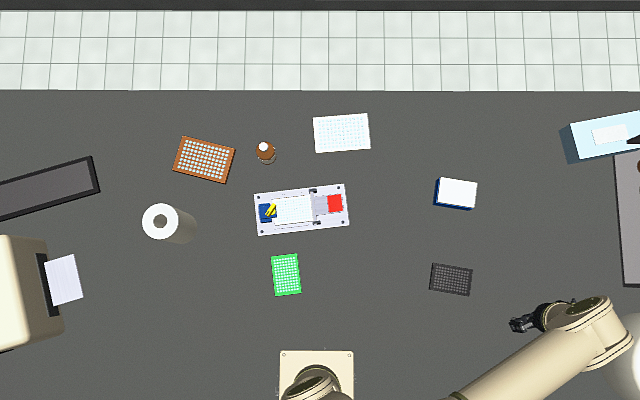

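View pics/side0.png

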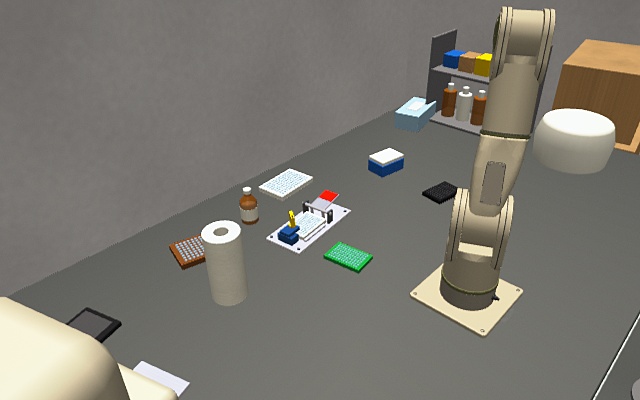

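The top view shows the nest at about (300,210), with the red pad at (335,203) and the yellow wing at (270,210). The loose white plate at (342,132) is the larger lookalike. The roll (165,222) and bottle (265,150) stand to the left of and above the nest. Next I'll measure the nest's pose.

```bash
cat > h.py <<'E'
import numpy as np,cv2
from workcell import manip,eyes,job
from scipy.spatial.transform import Rotation as R
def ray(P,T,uv,z):
    uv=np.atleast_2d(uv).astype(float)
    d=np.c_[(uv[:,0]-P['cx'])/P['fx'],(uv[:,1]-P['cy'])/P['fy'],np.ones(len(uv))]@T[:3,:3].T
    return T[:3,3]+d*((z-T[2,3])/d[:,2])[:,None]
def wrist(name):
    o=manip.get_obs();p,d=eyes.camera('wrist');P=eyes.camera_params('wrist')
    T=np.eye(4);T[:3,:3]=R.from_quat(o['ee_rot']).as_matrix();T[:3,3]=o['position'];T=T@P['hand_eye']
    cv2.imwrite(f'pics/{name}.png',p[:,:,::-1]);np.savez(name+'.npz',p=p,d=d,T=T);return p,d,P,T
def mask(p,lo,hi):
    return cv2.inRange(cv2.cvtColor(p,cv2.COLOR_RGB2HSV),lo,hi)
def blobs(m,n=1):
    c,_=cv2.findContours(m,cv2.RETR_EXTERNAL,cv2.CHAIN_APPROX_NONE)
    return sorted(c,key=cv2.contourArea)[::-1][:n]
E
python3 - <<'E'
from h import *
p=np.load('top0.npz')['p'];P=eyes.camera_params('top');T=P['world_from_camera']
crop=np.zeros(p.shape[:2],np.uint8);crop[175:242,245:358]=255
base=blobs(cv2.bitwise_and(mask(p,(0,0,110),(179,60,255)),crop))[0]
w=ray(P,T,base.reshape(-1,2),0.012)
print('base',cv2.minAreaRect((w[:,:2]*1000).astype(np.float32)))
for n,lo,hi,z in(('red',(0,150,100),(5,255,255),.07),('yel',(20,150,100),(35,255,255),.1),('blue',(100,150,30),(125,255,255),.054)):
    c=blobs(cv2.bitwise_and(mask(p,lo,hi),crop))[0]
    r=cv2.minAreaRect((ray(P,T,c.reshape(-1,2),z)[:,:2]*1000).astype(np.float32));print(n,r)
print(eyes.camera_params('wrist')['hand_eye'].round(3))
E
```

```text
base ((561.1452026367188, 53.58924865722656), (140.89102172851562, 303.3490905761719), 7.102244853973389)
red ((574.3489990234375, -54.00506591796875), (52.41044616699219, 41.98246765136719), 8.044364929199219)
yel ((546.0492553710938, 141.90721130371094), (23.371252059936523, 42.00408172607422), 57.44139862060547)
blue ((545.3324584960938, 159.470458984375), (58.19938659667969, 52.69972229003906), 7.547085762023926)
[[ 0.    -0.955 -0.298  0.075]
 [ 1.     0.     0.     0.   ]
 [-0.    -0.298  0.955 -0.142]
 [ 0.     0.     0.     1.   ]]
```

```bash
python3 -m crank '[[[0,2.7,4.3,-0.2,0,0,5],[0,2.7,4.3,-0.2,0,0,5],[0,2.7,4.3,-0.2,0,0,5],[0,2.7,4.3,-0.2,0,0,5],[0,2.7,4.3,-0.2,0,0,5],[0,2.7,4.3,-0.2,0,0,5],[0,2.7,4.3,-0.2,0,0,5],[0,2.7,4.3,-0.2,0,0,5],[0,2.7,4.3,-0.2,0,0,5],[0,2.7,4.3,-0.2,0,0,5],[0,2.7,4.3,-0.2,0,0,5],[0,2.7,4.3,-0.2,0,0,5],[0,0,0,0,0,0,0],[0,0,0,0,0,0,0]]]' 30
python3 - <<'E'
from h import *
p,d,P,T=wrist('w1')
print(manip.get_obs()['position'],manip.get_obs()['joint_pos'].round(2))
for n,lo,hi,z in(('red',(0,150,100),(5,255,255),.07),):
    c=blobs(mask(p,lo,hi))[0]
    print(n,cv2.minAreaRect(c),cv2.minAreaRect((ray(P,T,c.reshape(-1,2),z)[:,:2]*1000).astype(np.float32)))
E
```

```text
clock: 1.85
position: [0.5745, -0.0569, 0.2068]
ee_rot: [0.745, 0.667, -0.0, -0.0]
ft_force: [-0.6, -0.0, 0.8]
grip_width: 0.001
grasp_force: 0.0
[ 0.57437759 -0.05767542  0.2070472 ] [ 0.5   0.29 -0.57  1.6   0.16  1.3  -0.21]
red ((313.3630065917969, 181.19863891601562), (53.91835021972656, 64.95520782470703), 76.86598205566406) ((574.97705078125, -55.217185974121094), (52.583168029785156, 44.50654602050781), 6.910555362701416)
```

View pics/w1.png

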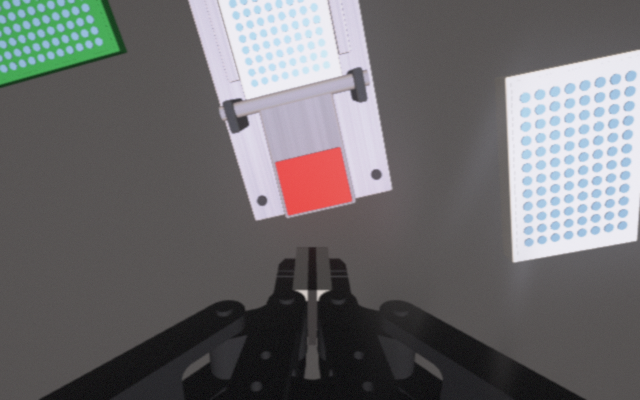

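The view shows the red pad centred at (313,181) in the wrist image, almost directly under the tool. Its yaw is 6.9°. I'll press down now.

```bash
python3 -m crank '[[[0,0,0,-4,0,0,0],[0,0,0,-4,0,0,0],[0,0,0,-4,0,0,0],[0,0,0,-1.2,0,0,0],[0,0,0,-1,0,0,0],[0,0,0,-0.8,0,0,0],[0,0,0,-0.7,0,0,0],[0,0,0,-0.4,0,0,0],[0,0,0,0,0,0,0],[0,0,0,0,0,0,0]]]'
```

```text
clock: 3.15
position: [0.5759, -0.0579, 0.0484]
ee_rot: [0.746, 0.666, 0.0, 0.002]
ft_force: [-4.4, -2.9, 7.6]
grip_width: -0.0
grasp_force: 4.5
```

```bash
python3 -m crank '[[[0,0,0,-0.3,0,0,0],[0,0,0,-0.3,0,0,0],[0,0,0,0,0,0,0],[0,0,0,0,0,0,0],[0,0,0,0,0,0,0]]]'; python3 -c "
from h import *
p,d,P,T=wrist('w2')"
```

```text
clock: 3.78
position: [0.5764, -0.0578, 0.0456]
ee_rot: [0.746, 0.666, 0.0, 0.002]
ft_force: [-18.5, -2.6, 42.2]
grip_width: -0.0
grasp_force: 21.0
```

```bash
python3 -m crank '[[[0,0,0,1.5,0,0,0],[0,0,0,2,0,0,0],[0,0,0,5,0,0,0],[5,-0.2,2,5,0,0,6],[5,-0.3,2.5,4,0,0,6],[5,-0.3,2.5,2,0,0,6],[5,-0.3,2.5,0,0,0,6],[5,-0.3,2.5,0,0,0,6],[5,-0.3,2.5,0,0,0,6],[5,-0.3,2.5,0,0,0,6],[5,-0.3,2,0,0,0,6],[5,-0.3,1.3,0,0,0,6],[5,0,0,0,0,0,6],[5,0,0,0,0,0,0],[5,0,0,0,0,0,0]]]'
python3 - <<'E'
from h import *
p,d,P,T=wrist('w3')
print(manip.get_obs()['joint_pos'].round(2))
c=blobs(mask(p,(20,150,100),(35,255,255)))[0]
print(cv2.minAreaRect(c),cv2.minAreaRect((ray(P,T,c.reshape(-1,2),.101)[:,:2]*1000).astype(np.float32)))
E
```

```text
clock: 5.7
position: [0.5489, 0.1463, 0.2358]
ee_rot: [0.313, 0.95, 0.0, 0.0]
ft_force: [-0.1, -0.9, 0.4]
grip_width: 0.585
grasp_force: 0.0
[ 0.35  0.31 -0.83  1.58  0.23  1.36  0.42]Traceback (most recent call last):
  File "<stdin>", line 4, in <module>
IndexError: list index out of range
```

View pics/w3.png

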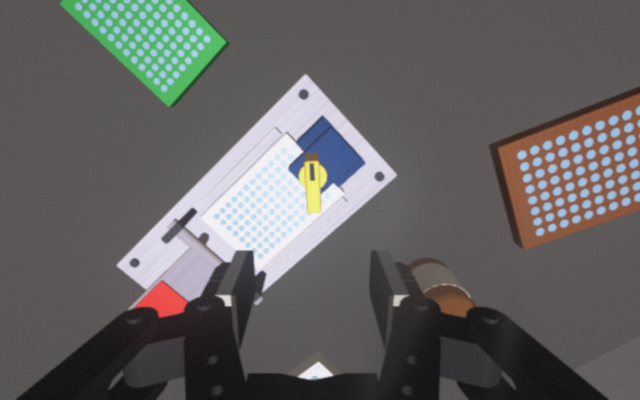

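The wing is at (312,162)–(314,213), with its black stripe toward the upper end at (312,172). The plate looks tucked under the blue block. I'll check the colours and measure both.

Run:
```python
from h import *
f=np.load('w3.npz');p,T=f['p'],f['T'];P=eyes.camera_params('wrist')
hsv=cv2.cvtColor(p,cv2.COLOR_RGB2HSV);print(hsv[[157,168,185,200,210],313],hsv[255,220].tolist(),hsv[177,312])
m=cv2.inRange(hsv,(15,90,60),(40,255,255));m[:140]=0;m[230:]=0;m[:,:280]=0;m[:,350:]=0
for n,t in enumerate(hsv[150:220:4,300:328:3,:]): print(150+4*n,[tuple(int(v) for v in q) for q in t])
# plate wells -> centroid ; base outline
crop=np.zeros(m.shape,np.uint8);crop[70:305,110:400]=255
w=cv2.bitwise_and(cv2.inRange(hsv,(90,25,120),(115,120,255)),crop)
cs=[cv2.moments(c) for c in blobs(w,200) if 8<cv2.contourArea(c)<80]
pts=np.array([[q['m10']/q['m00'],q['m01']/q['m00']] for q in cs]);print(len(pts))
np.save('wells.npy',pts)
print((d:=f['d'])[185:212:5,314])
big=cv2.resize(p[130:280,190:370],None,fx=4,fy=4,interpolation=cv2.INTER_CUBIC)[:, :,::-1];cv2.imwrite('pics/w3c.png',big)
```

```text
[[ 18  98 112]
 [ 27  58 124]
 [ 30 120 242]
 [ 30 123 241]
 [ 30 125 241]] [127, 14, 232] [150   8  92]
150 [(125, 6, 239), (113, 79, 151), (111, 101, 106), (111, 130, 141), (111, 137, 147), (111, 133, 148), (111, 140, 146), (111, 136, 146), (111, 139, 147), (111, 137, 147)]
154 [(116, 22, 177), (111, 113, 124), (12, 36, 105), (18, 86, 110), (17, 95, 110), (19, 97, 110), (115, 68, 123), (111, 135, 149), (111, 134, 148), (112, 133, 148)]
158 [(111, 124, 140), (112, 118, 141), (18, 93, 113), (19, 97, 113), (18, 102, 113), (17, 101, 114), (140, 8, 98), (112, 133, 149), (111, 137, 147), (111, 139, 147)]
162 [(112, 127, 151), (115, 69, 134), (24, 141, 222), (24, 140, 223), (24, 136, 222), (27, 132, 233), (22, 119, 193), (111, 133, 148), (111, 131, 148), (111, 135, 145)]
166 [(112, 115, 144), (23, 111, 172), (28, 134, 237), (28, 113, 185), (160, 8, 92), (30, 121, 236), (25, 136, 232), (27, 129, 212), (113, 89, 132), (111, 134, 147)]
170 [(27, 101, 196), (29, 125, 236), (28, 135, 235), (28, 116, 192), (158, 11, 92), (29, 120, 229), (26, 137, 235), (30, 119, 240), (29, 125, 224), (112, 115,
[... 1314 characters left out ...]
 33, 244), (101, 36, 245), (18, 21, 221), (29, 125, 240), (30, 124, 241), (30, 123, 241), (30, 126, 240), (14, 16, 233), (120, 4, 245), (126, 5, 245)]
210 [(115, 6, 246), (116, 7, 245), (20, 3, 220), (29, 125, 240), (30, 123, 242), (30, 124, 240), (29, 126, 241), (13, 19, 238), (132, 5, 240), (142, 13, 221)]
214 [(126, 5, 245), (120, 5, 246), (104, 24, 245), (102, 35, 241), (126, 5, 244), (128, 4, 245), (126, 5, 245), (156, 6, 228), (129, 14, 230), (127, 14, 232)]
218 [(102, 37, 245), (102, 41, 245), (125, 6, 246), (128, 4, 245), (126, 5, 246), (126, 5, 241), (134, 17, 220), (129, 15, 233), (129, 15, 231), (128, 17, 229)]
90
[0.28698537 0.28806978 0.2907231  0.28995287 0.29280925 0.29358354]
```

View pics/w3c.png

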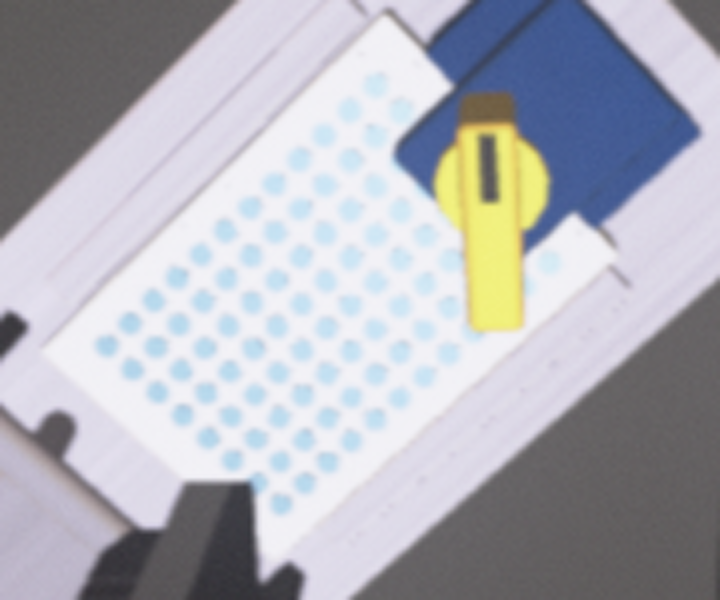

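Run:
```python
from h import *
f=np.load('w3.npz');T=f['T'];P=eyes.camera_params('wrist')
cr=lambda a:np.array(a)/4+[190,130]
w=ray(P,T,cr([(458,122),(518,122),(524,328),(468,330)]),.101)[:,:2]*1000
a=(w[0]+w[1])/2;b=(w[2]+w[3])/2;print('wing',(a+b)/2,np.linalg.norm(a-b),np.degrees(np.arctan2(*(a-b)[::-1])))
q=ray(P,T,cr([(42,350),(388,12)]),.0264)[:,:2]*1000;e=q[1]-q[0];print('plate edge',q,np.linalg.norm(e),np.degrees(np.arctan2(*(-e[0],e[1]))))
h=ray(P,T,[(303.5,94),(379,177),(134.5,262.5)],.012)[:,:2]*1000;print('holes',h)
b=ray(P,T,[(305,74.5),(397,175),(117,264)],.012)[:,:2]*1000;print('base corners',b)
y=np.array([-np.sin(np.radians(7)),np.cos(np.radians(7))]);s=(b[:2]@y).mean()
print('plate ends nest y (block end=115):',q@y-s+115,'wing y',((w.mean(0))@y)-s+115)
```

```text
wing [549.93089844 145.7531033 ] 42.96623165176518 145.70379498124115
plate edge [[523.71679328  19.57573485]
 [508.14461181 145.50961824]] 126.89300934776777 7.049049118341145
holes [[488.63264598 179.76432428]
 [602.55160182 193.21182818]
 [521.48110448 -83.70756438]]
base corners [[ 475.0453152   191.76534716]
 [ 611.94653402  209.53770695]
 [ 511.05333462 -100.97766264]]
plate ends nest y (block end=115): [-62.31561096  64.57735189] wing y 59.72655473551295
```

The plate is home and the screw reads about 139° (2.42 rad). I'll go down onto the wing and grip it.

```bash
python3 -m crank '[[[5,0.1,-0.05,-4,0,0,2.2],[5,0,0,-4,0,0,0],[5,0,0,-4,0,0,0],[5,0,0,-3,0,0,0],[5,0,0,-1.6,0,0,0],[5,0,0,0,0,0,0],[0,0,0,0,0,0,0],[0,0,0,0,0,0,0],[0,0,0,0,0,0,0],[0,0,0,0,0,0,0],[0,0,0,0,0,0,0],[0,0,0,0,0,0,0]]]' 50; python3 -c "
from h import *
o=manip.get_obs();print(o['torque'],o['joint_pos'].round(2))"
```

```text
clock: 7.25
position: [0.5503, 0.146, 0.0706]
ee_rot: [0.294, 0.956, 0.0, 0.001]
ft_force: [-1.6, -1.5, 6.2]
grip_width: 0.133
grasp_force: 49.6
[-0.18240974  0.38392231 -0.07687933] [ 0.29  0.47 -0.77  1.76  0.37  1.07  0.36]
```

```bash
python3 -m crank '[[[0,0,0,0,0,0,-8],[0,0,0,0,0,0,-8],[0,0,0,0,0,0,-8],[0,0,0,0,0,0,-8],[0,0,0,0,0,0,-8],[0,0,0,0,0,0,-8],[0,0,0,0,0,0,-8],[0,0,0,0,0,0,-8],[0,0,0,0,0,0,-8],[0,0,0,0,0,0,-8],[0,0,0,0,0,0,-8],[0,0,0,0,0,0,-8],[0,0,0,0,0,0,-8],[0,0,0,0,0,0,-8],[0,0,0,0,0,0,-8],[0,0,0,0,0,0,-8],[0,0,0,0,0,0,0],[0,0,0,0,0,0,0]]]'; python3 -c "
from h import *
o=manip.get_obs();print(o['torque'],o['joint_pos'].round(2),R.from_quat(o['ee_rot']).as_matrix()[:2,0], 2*np.degrees(np.arctan2(o['ee_rot'][1],o['ee_rot'][0])))"
```

```text
clock: 9.5
position: [0.5517, 0.1458, 0.0706]
ee_rot: [0.988, 0.155, 0.002, 0.0]
ft_force: [6.7, -0.4, -1.8]
grip_width: 0.132
grasp_force: 48.9
[-0.2344426  -1.10563426 -0.02190217] [-0.02  0.38 -0.38  1.77  0.16  1.01 -1.72] [0.95207702 0.30582927] 17.80811493218556
```

```bash
for i in 1; do python3 -m crank '[[[0,0,0,0,0,0,-3],[0,0,0,0,0,0,-3],[0,0,0,0,0,0,-3],[0,0,0,0,0,0,0],[0,0,0,0,0,0,0]]]'; done; python3 -c "
from h import *
o=manip.get_obs();print(o['torque'],o['joint_pos'].round(2), 2*np.degrees(np.arctan2(o['ee_rot'][1],o['ee_rot'][0])))"
python3 -m crank '[[[0,0,0,0,0,0,-2],[0,0,0,0,0,0,-2],[0,0,0,0,0,0,0],[0,0,0,0,0,0,0]]]'; python3 -c "
from h import *
o=manip.get_obs();print(o['torque'],o['joint_pos'].round(2), 2*np.degrees(np.arctan2(o['ee_rot'][1],o['ee_rot'][0])))"
```

```text
clock: 10.12
position: [0.5517, 0.1456, 0.0706]
ee_rot: [0.997, 0.077, 0.002, 0.0]
ft_force: [5.9, -1.1, -1.1]
grip_width: 0.134
grasp_force: 48.9
[-0.28135562 -1.16228449 -0.07457356] [-0.04  0.38 -0.35  1.77  0.15  1.01 -1.87] 8.802256637796587
clock: 10.62
position: [0.5517, 0.1456, 0.0707]
ee_rot: [0.999, 0.043, 0.002, 0.0]
ft_force: [6.0, -2.1, -0.6]
grip_width: 0.131
grasp_force: 59.6
[-0.50664048 -1.19426233  1.13448236] [-0.05  0.38 -0.34  1.77  0.15  1.01 -1.93] 4.923484600822088
```

Torque has risen to 1.1 N m and the wing is aligned with the nest, so it is seated. I'll back off a quarter turn.

```bash
python3 -m crank '[[[0,0,0,0,0,0,4],[0,0,0,0,0,0,8],[0,0,0,0,0,0,8],[0,0,0,0,0,0,8],[0,0,0,0,0,0,8],[0,0,0,0,0,0,8],[0,0,0,0,0,0,8],[0,0,0,0,0,0,8],[0,0,0,0,0,0,8],[0,0,0,0,0,0,8],[0,0,0,0,0,0,8],[0,0,0,0,0,0,8],[0,0,0,0,0,0,0],[0,0,0,0,0,0,0],[0,0,0,0,0,0,0],[0,0,0,0,0,0,0]]]'
python3 - <<'E'
from h import *
o=manip.get_obs();print(o['torque'],o['joint_pos'].round(2), 2*np.degrees(np.arctan2(o['ee_rot'][1],o['ee_rot'][0])))
p,d,P,T=wrist('w4')
s,d=eyes.camera('side');t,d=eyes.camera('top')
a=cv2.resize(s[180:260,250:370],(600,400));b=p[:, :][0:400]
cv2.imwrite('pics/f.png',cv2.resize(np.hstack([cv2.resize(a,(480,320)),cv2.resize(b,(512,320))]),(800,258))[:,:,::-1])
E
```

```text
clock: 12.62
position: [0.5509, 0.1463, 0.0706]
ee_rot: [0.665, 0.747, 0.001, 0.001]
ft_force: [2.0, 0.8, 5.9]
grip_width: 0.134
grasp_force: 49.9
[ 0.03689757 -0.41296987  0.03456415] [ 0.17  0.43 -0.61  1.76  0.28  1.04 -0.43] 96.63184107312735
```

View pics/f.png

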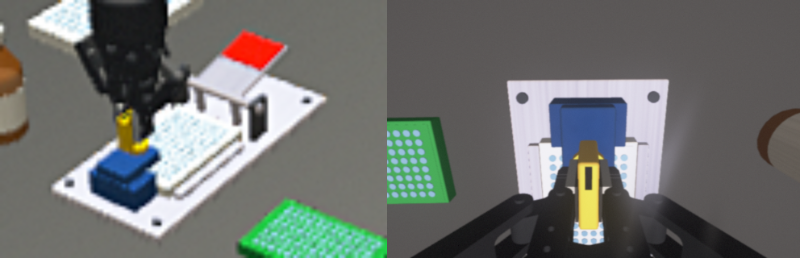

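The pedal is up (red pad raised in the side view). The wing is gripped along the nest's y with its stripe toward the block (right view, about (588,175)), and the plate is flat against the block.

```bash
python3 -c "
from workcell import job
print(job.hand_in())"
```

```text
the job is handed in; nothing more can be done
None
```

I handed the job in with the plate pressed home, the pedal back up, and the screw seated and then backed off about 90°, the wing still held at about 50 N; `job.hand_in()` gave no verdict, so I don't know how it was judged.

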